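Open the brass fuel metering knob three clicks

ROBOT

A 6-joint arm with a two-finger parallel gripper is mounted at the origin on the work surface. World frame = base frame: x ahead of the robot, y to its left, z up, the work surface at z = 0. Lengths are in m, angles in degrees, forces in N, time in s.
With the tool pointing down it reaches from about 0.375 to 0.9 m from the base axis. Payload 3.1 kg.
Tool frame: the origin (TCP) lies midway between the tips of the shut fingers; the grasp point (between the pads) lies 19 mm behind it; x points along the fingers, z is the direction in which the jaws open and shut, and the axes are right-handed (so a half turn about x gives the same grasp; the last joint's range is limited). The gripper opens to 87 mm and grips with 3 to 60 N. Pads are 19 mm wide; open, the fingers measure 117 mm over their backs; the gripper's body (75 mm by 190 mm) begins 51 mm behind the grasp point.
Start: joints at [-82.191, 30.224, 82.088, -0, 67.689, -10.227], TCP at [0.194, -0.594, 0.223] pointing down, gripper open.
Joint ranges: [-176.69, 176.69], [-43.24, 126.21], [12.49, 139.97], [-82, 262], [0, 151.66], [-163.58, 163.58]. Speed limits (degrees/s): [159.86, 159.86, 180, 180, 180, 180].

INTERFACE

Orientations are given as a 3x3 rotation matrix whose columns are the frame's x, y, z axes.
In Python, from rig import * gives the robot as it stands.
- The arm moves only by the tool play_rows, never from a script. Its argument "rows" is a list that holds one entry, the list of rows, each a list of 7 numbers: the shift along the tool's x, y, z in m, then the turn, a rotation vector about the tool's x, y, z in degrees, then the finger opening in m, from 0 to 0.087. A call has 1 to 12 rows; each row is the pose to reach, as a shift and turn from the pose commanded when the call began, along the tool's axes at that moment; what a row does not reach only later rows make up. A row lasts 1/10 s, in which the tool goes at most 50 mm and 8.59 degrees, less where a joint would pass 70% of its speed; a pose out of reach is approached as far as the arm can. A call with a gripper value outside its range is refused whole. The fingers move at their own pace and stop on an object; the grip force is fixed at half the most. Time passes only in rows, so rows that repeat a pose let the fingers close. It gives the time, the measured TCP pose, the force and the opening at its end, in the units of the state.
- read_state(): the state, without advancing time (a new reading comes with each control period).
- capture(name): name is "scene" or "top"; returns a dict with "pixels" (400x640x3 uint8, red, green, blue), "intrinsics" (3x3 intrinsics, pixels), "rvec" (rotation vector, rad) and "tvec" (3), from world to camera coordinates, as OpenCV has them. Camera axes: x right, y down, z forward; pixel columns grow to the right and rows downward; lengths in m; the calibration is good to about 2 mm. A picture is of the moment at which its call begins. There is no depth.
- hand_in(): hands the job in, once; it reports no verdict.
Trained networks look in the newest picture that a camera, given by its name, has taken for a name from the list of things; names that differ only in an ending like _2 or _b are one class to them, and where a whole thing is asked for, a point or a joint stands for the part that bears it (a point fixed in the world has none). Each returns a list of dicts, best first, with "p" (0 to 1); they miss things now and then, are a little off and sometimes report something else, mostly with a low value. They report only what shows in the picture. A call takes as long as a camera call. They do not tell look-alikes from the thing itself.
- trace(camera, target): "mask" (400x640 bool, what is visible of it) and "at" ([column, row] in pixels, amid what is visible of it).
The state is a dict: "time_s": time; "joint_positions": joint angles; "qvel": joint speeds; "tau": joint torques, N m; "position": TCP position; "tcp_rot": TCP orientation; "force": force on the tool from outside, world axes, zero at the start; "moment": the same for the moment, N m; "opening": opening from 0.0 (shut) to 1.0 (fully open).
Only numpy, scipy, OpenCV 4.12 (cv2) and the standard library are available. Lean on these libraries where they do the work, as an engineer would, in place of code of your own. Each camera call takes 0.05 s, during which the arm holds its last target.

TASK

The carburetor on the jig is about to be wet-tested. Open the brass fuel metering knob by exactly three clicks anticlockwise (seen from above) from where it stands closed, and let go of it. Leave the blue air knob as it is set.

Things in the scene. Friction and masses are not known exactly. Their poses are not given: they have to be found in the camera images.
- fuel_knob (a joint): angle (rad) of the brass knob: 0 = closed, where it stands at the start against an end stop; grows anticlockwise seen from above, up to eight clicks (3.35). A click is 24 degrees (0.419 rad), so three clicks are 1.257 rad. A sprung ball drops into each stop: leaving one takes about 0.1 N m, and a knob let go near a stop settles into it.
- fuel_knob_grip (a point): on the brass knob's turning axis, at the height to grip, 80 mm above the bench; turns with the knob. The knob is an upright bar 44 mm long (along this x), 14 mm thick (along y), top 93 mm above the bench, on a round foot 44 mm across whose top is 56 mm above the bench. z up = the turning axis. A black stroke on the bar's top marks its -x end.
- fuel_block: aluminium block 80 x 80 mm, 50 mm high, fixed to the bench, that carries the brass knob at the centre of its top; origin at the centre of its underside, z up. A brass hose spigot sticks out 22 mm on its +x side; black ticks on top, 24 degrees apart, mark the click stops.
- air_knob_mark (a point): marked end of the other knob's bar, at its top, 93 mm above the bench, 20 mm from that knob's axis (which lies 20 mm from here along this x). That knob is blue plastic, of the same shape on a like block; which stands left varies. It turns smoothly, stands at any angle and is to be left alone.
Mind the look-alikes: they are no part of the job. Leave any orange look-alike of the fuel_block alone.

How it is judged (in metres and radians):
At the end, for the whole second after the job is handed in: the brass knob rests at its third click, 72 degrees anticlockwise of its start to within 10 degrees, let go and still (value of joint fuel_knob between 1.08 and 1.435 rad and velocity of joint fuel_knob between -0.05 and 0.05 rad/s); the robot touches nothing.
It fails at once if the blue air knob is turned (by about 15 degrees or more) (distance of air_knob_mark from where it was at the start of the episode above 0.005 m).
It also fails if it takes over 35 s, if anything falls off the work surface, if the arm or the gripper's body presses on something with over 40 N, if the wrist force passes 120 N, or if a joint passes its speed limit or range.

## Working session

There is one attempt and no reset: what is moved stays moved. The work goes in short steps, Python scripts to look and compute and a tool call to move; the robot and the scene stay as the last step left them, time stands still between calls to the robot, and variables do not carry over. Pictures are saved under pics/ and viewed, and the job is handed in when it is done.

Besides the shell and the picture viewer there is one more tool, called after "Emit:" in YAML: its name, and indented under it one key for each argument. play_rows: Moves the arm, as the interface text tells. Its arguments: {"type":"object","properties":{"rows":{"type":"array"}},"required":["rows"]}

```bash
mkdir -p pics
python3 - <<'E'
from rig import *
import cv2,numpy as np
s=read_state();print(s['time_s'],s['position'],s['tcp_rot'],s['opening'])
for c in ['scene','top']:
    r=capture(c);cv2.imwrite(f'pics/{c}1.png',r['pixels'][:,:,::-1])
    np.savez(f'{c}1.npz',**r)
    for t in ['fuel_knob','fuel_block','fuel_knob_grip','air_knob_mark']:
        print(c,t,[(round(float(d['p']),2),d['at'],d['mask'].sum()) for d in trace(c,t)])
E
```

```text
0.0 [ 0.19344464 -0.59355288  0.22157907] [[-3.14997664e-04  9.50849989e-01  3.09651738e-01]
 [ 2.11853221e-03  3.09651693e-01 -9.50847696e-01]
 [-9.99997706e-01  3.56492377e-04 -2.11194589e-03]] 0.997822339517378
scene fuel_knob [(0.97, [377.1, 305.9], np.int64(532)), (0.8, [220.0, 158.5], np.int64(342)), (0.74, [438.4, 264.1], np.int64(466)), (0.71, [326.0, 244.4], np.int64(438))]
scene fuel_block [(0.98, [373.2, 315.1], np.int64(2206)), (0.92, [321.6, 251.7], np.int64(1758)), (0.78, [431.0, 270.8], np.int64(2019)), (0.6, [222.4, 168.6], np.int64(1395))]
scene fuel_knob_grip [(0.84, [325.1, 242.8], np.int64(429)), (0.83, [375.8, 306.0], np.int64(507)), (0.72, [219.9, 161.7], np.int64(385))]
scene air_knob_mark [(0.59, [281.1, 151.6], np.int64(366)), (0.41, [327.6, 242.1], np.int64(426)), (0.32, [324.6, 253.1], np.int64(1707))]
top fuel_knob [(0.73, [427.6, 116.6], np.int64(360)), (0.72, [280.9, 177.5], np.int64(1709)), (0.65, [207.5, 267.5], np.int64(434)), (0.59, [199.8, 186.4], np.int64(441)), (0.55, [277.3, 177.2], np.int64(373))]
top fuel_block [(0.86, [279.2, 177.8], np.int64(1625)), (0.84, [211.9, 262.7], np.int64(1874)), (0.78, [205.4, 186.4], np.int64(1829)), (0.73, [423.5, 123.2], np.int64(1851))]
top fuel_knob_grip [(0.9, [206.4, 268.1], np.int64(467)), (0.73, [277.7, 175.1], np.int64(356)), (0.57, [425.8, 120.2], np.int64(417)), (0.55, [199.7, 191.2], np.int64(436))]
top air_knob_mark [(0.91, [411.2, 183.8], np.int64(389))]
```

View pics/scene1.png

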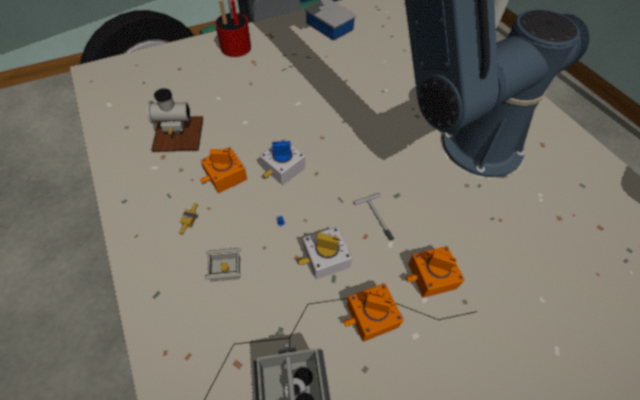

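View pics/top1.png

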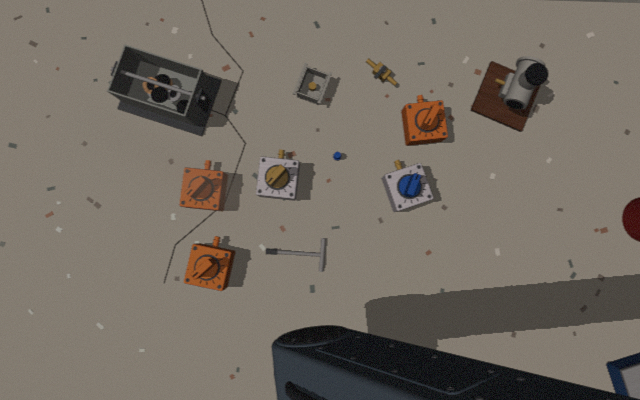

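```bash
cat > h.py <<'E'
import numpy as np,cv2
def ray(r,uv,z):
    R,_=cv2.Rodrigues(r['rvec']);t=np.asarray(r['tvec']).reshape(3)
    d=R.T@np.linalg.inv(r['intrinsics'])@np.array([uv[0],uv[1],1.]);c=-R.T@t
    return c+d*(z-c[2])/d[2]
def proj(r,P):
    return cv2.projectPoints(np.atleast_2d(np.array(P,float)),np.asarray(r['rvec'],float),np.asarray(r['tvec'],float),np.asarray(r['intrinsics'],float),None)[0][:,0]
E
python3 - <<'E'
import numpy as np,cv2
from h import *
for c,uv in [('top',(277,177)),('scene',(326,240))]:
    r=dict(np.load(c+'1.npz'));p=ray(r,uv,.085);print(c,p)
    # rectified view at z=.093 (left) and .05 (right), world-aligned: up=+x, left=+y
    out=[]
    c0=np.array([ray(dict(np.load('top1.npz')),(277,177),.085)[i] for i in (0,1)])
    for z in (.093,.05):
        src=[];dst=[]
        for dx,dy in [(.06,.06),(.06,-.06),(-.06,-.06),(-.06,.06)]:
            src.append(proj(r,[c0[0]+dx,c0[1]+dy,z])[0]);dst.append([(0.06-dy)/.12*390,(0.06-dx)/.12*390])
        H=cv2.getPerspectiveTransform(np.float32(src),np.float32(dst))
        o=cv2.warpPerspective(r['pixels'],H,(390,390),flags=cv2.INTER_CUBIC)
        cv2.line(o,(195,180),(195,210),(255,0,0),1);cv2.line(o,(180,195),(210,195),(255,0,0),1)
        out.append(o)
    cv2.imwrite(f'pics/{c}_rect.png',np.hstack(out)[:,:,::-1])
E
```

```text
top [0.51733863 0.10994677 0.085     ]
scene [0.52383575 0.11517436 0.085     ]
```

View pics/top_rect.png

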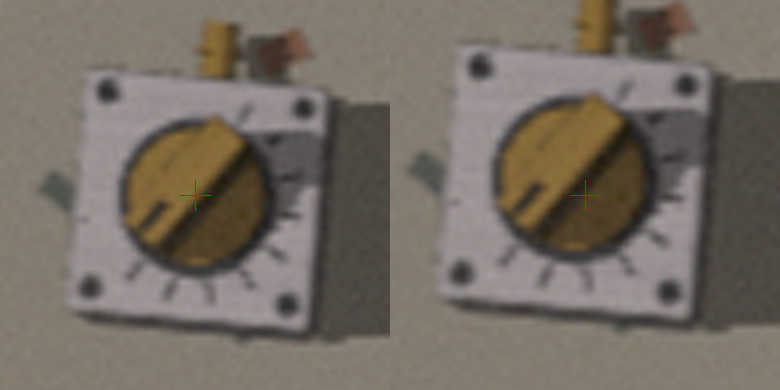

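View pics/scene_rect.png

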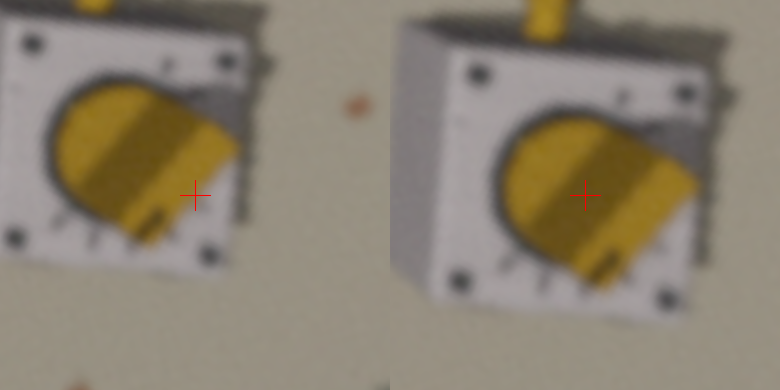

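Emit:
play_rows:
  rows:
    - [[0, 0.531, -0.571, -122, 0, 0, 0.087], [0, 0.531, -0.571, -122, 0, 0, 0.087], [0, 0.531, -0.571, -122, 0, 0, 0.087], [0, 0.531, -0.571, -122, 0, 0, 0.087], [0, 0.531, -0.571, -122, 0, 0, 0.087], [0, 0.531, -0.571, -122, 0, 0, 0.087], [0, 0.531, -0.571, -122, 0, 0, 0.087], [0, 0.531, -0.571, -122, 0, 0, 0.087], [0, 0.531, -0.571, -122, 0, 0, 0.087], [0, 0.531, -0.571, -122, 0, 0, 0.087], [0, 0.531, -0.571, -122, 0, 0, 0.087], [0, 0.531, -0.571, -122, 0, 0, 0.087]]

```text
time_s: 1.7
position: [0.4468, -0.0481, 0.223]
tcp_rot: [[0.001, -0.523, 0.852], [-0.001, 0.852, 0.523], [-1.0, -0.001, 0.001]]
force: [0.9, -0.4, 0.2]
opening: 0.998
```

```bash
cat > st.py <<'E'
from rig import *
import numpy as np
from scipy.spatial.transform import Rotation as Ro
def want(p,yaw):
    s=read_state();R=np.array(s['tcp_rot']);p=np.array(p)
    z=np.array([np.cos(np.radians(yaw)),np.sin(np.radians(yaw)),0]);x=np.array([0,0,-1.]);T=np.column_stack([x,np.cross(z,x),z])
    print('t',s['time_s'],'pos',np.round(s['position'],4),'zyaw',np.degrees(np.arctan2(R[1,2],R[0,2])),'j',np.round(s['joint_positions'],1),'F',np.round(s['force'],1),'M',np.round(s['moment'],2),'op',s['opening'])
    print('shift',np.round(R.T@(p-s['position']),4),'turn',np.round(np.degrees(Ro.from_matrix(R.T@T).as_rotvec()),2))
E
python3 -c "
from st import *
want([.521,.1135,.15],50)"
```

```text
t 1.7 pos [ 0.4468 -0.0481  0.223 ] zyaw 31.51838704922934 j [-20.4  16.7 106.3  -0.   56.9 -52. ] F [ 0.9 -0.4  0.2] M [-0.05 -0.17  0.03] op 0.9979395805161552
shift [0.073  0.0991 0.1477] turn [-18.48   0.03   0.07]
```

Emit:
play_rows:
  rows:
    - [[0, 0.099, 0.148, -18.5, 0, 0, 0.087], [0, 0.099, 0.148, -18.5, 0, 0, 0.087], [0, 0.099, 0.148, -18.5, 0, 0, 0.087], [0, 0.099, 0.148, -18.5, 0, 0, 0.087], [0.073, 0.099, 0.148, -18.5, 0, 0, 0.087], [0.073, 0.099, 0.148, -18.5, 0, 0, 0.087], [0.073, 0.099, 0.148, -18.5, 0, 0, 0.087]]

```text
time_s: 2.4
position: [0.5187, 0.1118, 0.1466]
tcp_rot: [[-0.008, -0.763, 0.647], [-0.0, 0.647, 0.763], [-1.0, 0.006, -0.005]]
force: [-0.9, 0.4, 1.1]
opening: 1.002
```

```bash
python3 -c "
from st import *
import cv2
want([.521,.1135,.063],50)
for c in ['scene','top']:
    r=capture(c);cv2.imwrite(f'pics/{c}2.png',r['pixels'][:,:,::-1])
p=cv2.imread('pics/scene2.png')[170:320,230:430];cv2.imwrite('pics/scene2c.png',cv2.resize(p,None,fx=4,fy=4,interpolation=2))
"
```

```text
t 2.4 pos [0.5187 0.1118 0.1466] zyaw 49.715761552759 j [  0.1  29.3  99.6   0.   51.5 -49.6] F [-0.9  0.4  1.1] M [ 0.02 -0.13  0.04] op 1.0016749853372462
shift [ 0.0835 -0.0011  0.0032] turn [-0.29 -0.29 -0.34]
```

View pics/scene2c.png

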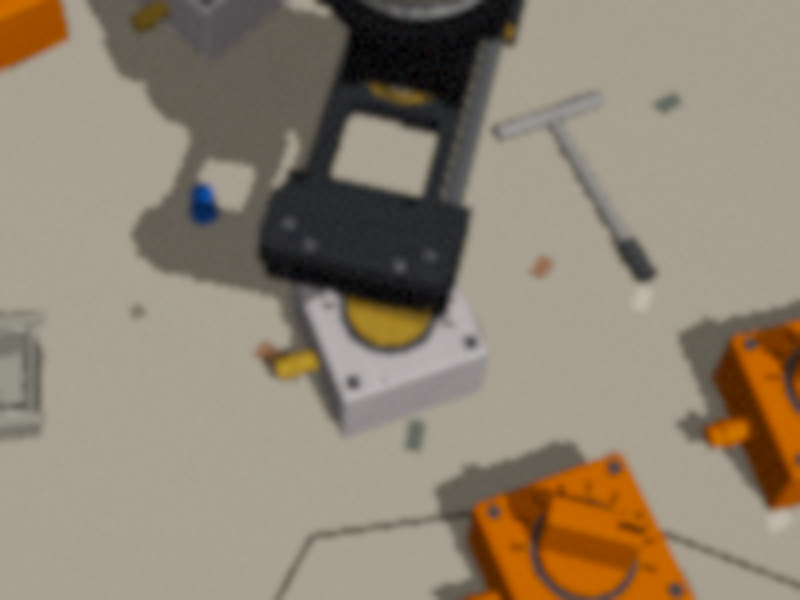

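View pics/top2.png

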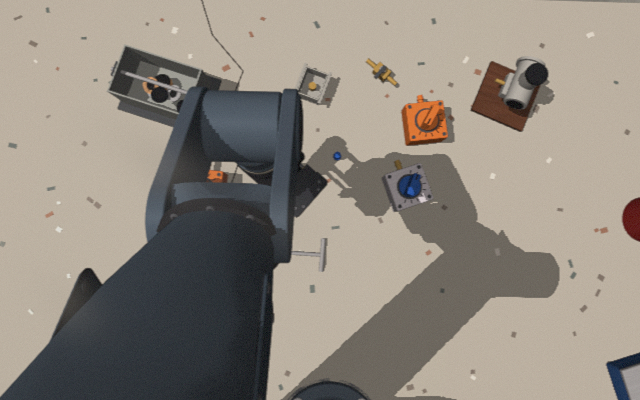

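Emit:
play_rows:
  rows:
    - [[0.045, 0, 0, 0, 0, 0, 0.087], [0.07, 0, 0, 0, 0, 0, 0.087], [0.087, 0, 0, 0, 0, 0, 0.087], [0.087, 0, 0, 0, 0, 0, 0.087], [0.087, 0, 0, 0, 0, 0, 0.087]]

```text
time_s: 3.0
position: [0.5229, 0.1111, 0.0641]
tcp_rot: [[0.003, -0.762, 0.648], [0.0, 0.648, 0.762], [-1.0, -0.002, 0.002]]
force: [-0.3, -0.0, 0.3]
opening: 1.004
```

```bash
python3 -c "
from st import *
import cv2
want([.521,.1135,.063],50)
for c in ['scene']:
    r=capture(c);cv2.imwrite(f'pics/{c}3.png',r['pixels'][:,:,::-1])
p=cv2.imread('pics/scene3.png')[170:320,230:430];cv2.imwrite('pics/scene3c.png',cv2.resize(p,None,fx=4,fy=4,interpolation=2))
"
```

```text
t 3.0 pos [0.5229 0.1111 0.0641] zyaw 49.64043141032183 j [  0.   37.3 102.5   0.   40.1 -49.6] F [-0.3 -0.   0.3] M [ 0.   -0.12 -0.03] op 1.0035677348647387
shift [0.001  0.003  0.0006] turn [-0.36  0.11  0.13]
```

View pics/scene3c.png

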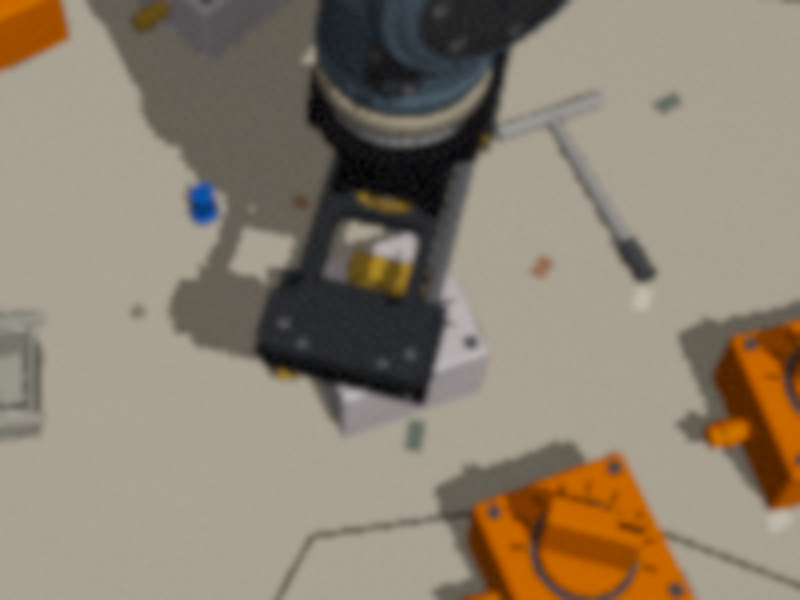

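Emit:
play_rows:
  rows:
    - [[0, 0.002, 0.001, 0, 0, 0, 0.087], [0, 0.002, 0.001, 0, 0, 0, 0.02], [0, 0.002, 0.001, 0, 0, 0, 0.01], [0, 0.002, 0.001, 0, 0, 0, 0.005], [0, 0.002, 0.001, 0, 0, 0, 0.005], [0, 0.002, 0.001, 0, 0, 0, 0.005], [0, 0.002, 0.001, 0, 0, 0, 0.005], [0, 0.002, 0.001, 0, 0, 0, 0.005], [0, 0.002, 0.001, 0, 0, 0, 0.005]]

```text
time_s: 3.95
position: [0.5205, 0.1134, 0.0625]
tcp_rot: [[-0.0, -0.762, 0.647], [-0.0, 0.647, 0.762], [-1.0, 0.0, -0.0]]
force: [-0.4, 0.1, -0.7]
opening: 0.358
```

```bash
python3 -c "
from st import *
want([.521,.1135,.063],50)
"
```

```text
t 3.95 pos [0.5205 0.1134 0.0625] zyaw 49.66859904331514 j [  0.3  37.4 102.7  -0.   40.  -49.4] F [-0.4  0.1 -0.7] M [-0.02 -0.11  0.03] op 0.3576065869857156
shift [-0.0005 -0.0003  0.0004] turn [-0.33 -0.   -0.01]
```

Emit:
play_rows:
  rows:
    - [[0, 0, 0, 0, 0, 0, 0.005], [0, 0, 0, 0, 0, 0, 0.005], [0, 0, 0, 0, 0, 0, 0.005], [0, 0, 0, 0, 0, 0, 0.005], [0, 0, 0, 0, 0, 0, 0.005], [0, 0, 0, 0, 0, 0, 0.005], [0, 0, 0, 0, 0, 0, 0.005], [0, 0, 0, 0, 0, 0, 0.005]]

```text
time_s: 4.75
position: [0.5211, 0.114, 0.0626]
tcp_rot: [[0.001, -0.762, 0.648], [0.001, 0.648, 0.762], [-1.0, -0.0, 0.002]]
force: [1.8, 4.4, -2.3]
opening: 0.161
```

```bash
python3 -c "
from st import *
want([.521,.1135,.063],50)
"
```

```text
t 4.75 pos [0.5211 0.114  0.0626] zyaw 49.63931252023534 j [ 3.000e-01  3.740e+01  1.026e+02  1.000e-01  3.990e+01 -4.940e+01] F [ 1.8  4.4 -2.3] M [ 0.88 -0.45 -0.03] op 0.16063774018078075
shift [-0.0004 -0.0002 -0.0005] turn [-0.36  0.09  0.02]
```

Emit:
play_rows:
  rows:
    - [[0, 0, 0, -7, 0, 0, 0.005], [0, 0, 0, -14, 0, 0, 0.005], [0, 0, 0, -21, 0, 0, 0.005], [0, 0, 0, -28, 0, 0, 0.005], [0, 0, 0, -35, 0, 0, 0.005], [0, 0, 0, -42, 0, 0, 0.005], [0, 0, 0, -49, 0, 0, 0.005], [0, 0, 0, -56, 0, 0, 0.005], [0, 0, 0, -63, 0, 0, 0.005], [0, 0, 0, -68, 0, 0, 0.005], [0, 0, 0, -72, 0, 0, 0.005], [0, 0, 0, -72, 0, 0, 0.005]]

```text
time_s: 5.95
position: [0.5212, 0.1146, 0.0626]
tcp_rot: [[0.002, -0.851, -0.525], [0.002, -0.525, 0.851], [-1.0, -0.002, 0.001]]
force: [1.6, 6.0, -1.3]
opening: 0.164
```

```bash
python3 -c "
from st import *
want([.521,.1135,.063],121.64)
"
```

```text
t 5.95 pos [0.5212 0.1146 0.0626] zyaw 121.68258391861184 j [   0.3   37.4  102.6    0.2   39.9 -121.5] F [ 1.6  6.  -1.3] M [ 1.41 -0.48  0.01] op 0.163565648235331
shift [-0.0004  0.0007 -0.0009] turn [0.04 0.04 0.13]
```

Turned 72°. Release (opening straight), then rise.

Emit:
play_rows:
  rows:
    - [[0, 0, 0, 0, 0, 0, 0.05], [0, 0, 0, 0, 0, 0, 0.05], [0, 0, 0, 0, 0, 0, 0.05], [0, 0, 0, 0, 0, 0, 0.05], [0, 0, 0, 0, 0, 0, 0.05], [0, 0, 0, 0, 0, 0, 0.05], [0, 0, 0, 0, 0, 0, 0.05], [-0.03, 0, 0, 0, 0, 0, 0.05], [-0.07, 0, 0, 0, 0, 0, 0.05], [-0.11, 0, 0, 0, 0, 0, 0.05], [-0.15, 0, 0, 0, 0, 0, 0.05], [-0.15, 0, 0, 0, 0, 0, 0.05]]

```text
time_s: 7.15
position: [0.5244, 0.1136, 0.2181]
tcp_rot: [[0.013, -0.851, -0.525], [0.0, -0.525, 0.851], [-1.0, -0.011, -0.007]]
force: [0.4, 0.0, 0.4]
opening: 0.575
```

```bash
python3 -c "
from st import *
want([.4,-.25,.213],121.64)
"
```

```text
t 7.15 pos [0.5244 0.1136 0.2181] zyaw 121.68567824935367 j [   0.3   23.5   95.6   -0.    60.2 -121.4] F [0.4 0.  0.4] M [ 0.16 -0.11 -0.01] op 0.5754796740985416
shift [ 0.0036  0.2969 -0.244 ] turn [ 0.05 -0.38  0.61]
```

Emit:
play_rows:
  rows:
    - [[0, 0.297, -0.244, 90, 0, 0, 0.05], [0, 0.297, -0.244, 90, 0, 0, 0.05], [0, 0.297, -0.244, 90, 0, 0, 0.05], [0, 0.297, -0.244, 90, 0, 0, 0.05], [0, 0.297, -0.244, 90, 0, 0, 0.05], [0, 0.297, -0.244, 90, 0, 0, 0.05], [0, 0.297, -0.244, 90, 0, 0, 0.05], [0, 0.297, -0.244, 90, 0, 0, 0.05], [0, 0.297, -0.244, 90, 0, 0, 0.05], [0, 0.297, -0.244, 90, 0, 0, 0.05], [0, 0.297, -0.244, 90, 0, 0, 0.05], [0, 0.297, -0.244, 90, 0, 0, 0.05]]

```text
time_s: 8.35
position: [0.3953, -0.25, 0.2118]
tcp_rot: [[-0.001, -0.525, 0.851], [0.001, 0.851, 0.525], [-1.0, 0.002, -0.0]]
force: [0.4, 0.0, 0.6]
opening: 0.575
```

Run:
```python
from st import *
from h import *
import cv2
want([.4,-.25,.213],30)
out=[]
for c in ['top','scene']:
    r=capture(c);cv2.imwrite(f'pics/{c}4.png',r['pixels'][:,:,::-1])
    c0=(.521,.1135)
    src=[];dst=[]
    for dx,dy in [(.06,.06),(.06,-.06),(-.06,-.06),(-.06,.06)]:
        src.append(proj(r,[c0[0]+dx,c0[1]+dy,.093])[0]);dst.append([(0.06-dy)/.12*390,(0.06-dx)/.12*390])
    H=cv2.getPerspectiveTransform(np.float32(src),np.float32(dst))
    out.append(cv2.warpPerspective(r['pixels'],H,(390,390),flags=cv2.INTER_CUBIC))
cv2.imwrite('pics/rect4.png',np.hstack(out)[:,:,::-1])
```

```text
t 8.35 pos [ 0.3953 -0.25    0.2118] zyaw 31.6513446072065 j [-46.   19.1 104.6  -0.   56.3 -77.7] F [0.4 0.  0.6] M [-0.02 -0.18  0.04] op 0.574538252200674
shift [-0.0012 -0.0025  0.004 ] turn [ 1.65 -0.02 -0.09]
```

View pics/rect4.png

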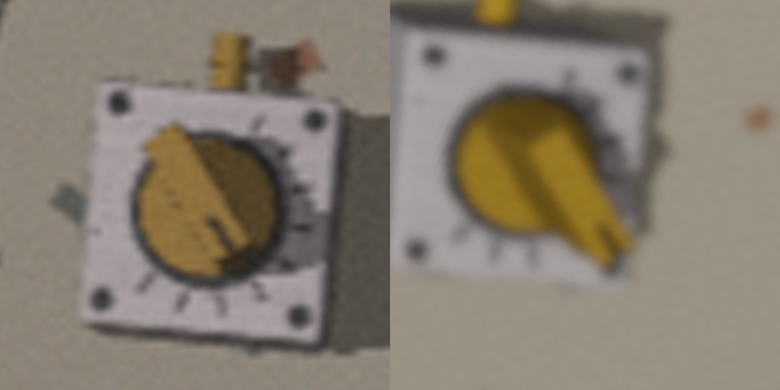

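View pics/scene4.png

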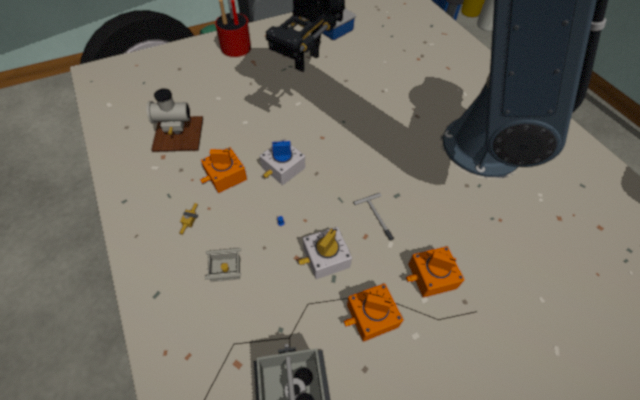

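```bash
python3 -c "
from rig import *
print(hand_in())"
```

```text
the job is handed in; nothing more can be done
None
```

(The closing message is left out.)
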